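Dip the developer tank and show the gauge

TASK

In the salon's mixing room, check how full the developer tank is: first move the bottle that blocks the tank's sloping gauge tube onto the small rimmed tray and leave it standing there; then take the dip gauge by its handle from its rest, push it down the tube until its collar stops on the mouth, and draw it right out again. Finish still holding the gauge in the gripper, still and level, with its tip a few centimetres above the middle of the raised white reading tile and the gauge touching nothing else. Leave the other things on the table where they are.

Things in the scene. Friction and masses are not known exactly. Their poses are not given: they have to be found in the camera images.
- tank: White box-shaped developer tank, fixed, 200 mm (its x) by 160 mm (its y), 130 mm high, with a filler cap on top to 152 mm. Origin: centre of its underside; z up. Its gauge tube comes out of its +x face.
- guide: Steel guide tube fixed to the tank, sloping 35 degrees to the level, 65 mm of it outside the tank; outer diameter 27 mm, bore 16 mm, flared mouth (outer 38, inner 27 mm). Origin: centre of the open mouth, 132 mm above the table. z points along the tube, outwards and up; the gauge enters along -z. The 10 mm rod finds at least 125 mm free behind the mouth.
- gauge_grip (a point): Middle of the dip gauge's handle: grip here. Axes: x along the rod to the tip, y across, z up as it lies. Gauge 250 mm long, 140 g, level at the start, axis 45 mm above the table. Black bar handle 14 mm wide (y), 20 mm high, from x = -75 to +47 mm; steel collar, 44 mm diameter, 47 to 55 mm; round rod, 10 mm diameter, to the tip at +175 mm.
- gauge_tip (a point): Tip of the gauge, on its axis. Same axes as gauge_grip.
- gauge_collar (a point): Centre of the collar's front face, which stops on the guide's mouth; 120 mm behind the tip. Same axes as gauge_grip.
- rest: Aluminium rest of the gauge, fixed, base 220 by 45 by 8 mm. Origin on the table below gauge_grip, x along the gauge to its tip. Two upright forks with open slots, 8 mm thick and 33 mm wide at most, at x = -62 and +118 mm, hold the gauge; they end 53 mm above the table at most. The gauge lifts straight up.
- bottle_center (a point): Half-way up, on its axis, of the loose white bottle (about 280 g) on the table right in front of the guide's mouth; 107.5 mm above its underside, z up. Height 215 mm: round body of 58 mm diameter up to 148 mm, shoulder to 170 mm, black cap of 34 mm diameter from 170 to 215 mm.
- tray_floor (a point): Centre of the inner floor (5 mm above the table) of a fixed square steel tray, 110 by 110 mm outside, rim 4 mm thick and 14 mm high. The bottle goes here.
- tile_top (a point): Centre of the top face (40 mm above the table) of the fixed white square reading tile, 110 by 110 by 8 mm, raised on a 70 mm wide dark foot. z up.
- bowl: Bystander: loose black mixing bowl, 92 mm across, 45 mm high; origin at its underside.
- jar: Bystander: loose white jar with a black lid, 60 mm across, 70 mm high; origin at its underside.
- applicator: Bystander: loose white applicator bottle with a thin nozzle, 48 mm across, 125 mm high; origin at its underside.
- loose_cap: Bystander: loose black bottle cap, 32 mm across, 22 mm high; origin at its underside.
- tint_brush: Bystander: loose black tint brush lying on the table, 190 mm long.
- scale: Bystander: fixed white kitchen scale, 200 by 150 mm, 40 mm high; origin at its underside.
Not all that is in view belongs to the job. Of the things that look like the part that bears tile_top, take the one that is nearest to the robot's base at the start. Leave any green or orange look-alike of the part that bears bottle_center alone.

How it is judged:
On the way, in this order (a step that is already met when the one before it is completed fails the run):
1. the bottle stands on the tray, upright and let go (horizontal distance between bottle_center and tray_floor below 0.035 m and z of bottle_center in the frame of tray_floor below 0.113 m and angle between bottle_center's own z axis and vertical below 0.08 rad and contact force between bottle and the fingers below 0.1 N), for 0.2 s.
2. the gauge is in the guide tube with its collar stopped on the mouth (z of gauge_collar in the frame of guide below 0.004 m and z of gauge_tip in the frame of guide below -0.11 m and distance between gauge_collar and guide below 0.012 m and angle between the x axis of gauge_tip and the z axis of guide, either way round below 0.15 rad), for 0.2 s.
3. the gauge is drawn right out of the tube (z of gauge_tip in the frame of guide above 0.008 m), for 0.1 s.
At the end, for the whole second after the job is handed in: Gauge held in the fingers, still, level within 9 degrees, tip within 30 mm of the tile's centre seen from above and 15 to 100 mm above its top, gauge touching nothing else; bottle upright (within 4.5 degrees) on the tray floor, within 35 mm of its centre (horizontal distance between gauge_tip and tile_top below 0.03 m and z of gauge_tip in the frame of tile_top between 0.015 and 0.1 m and angle between gauge_tip's own x axis and vertical between 1.41 and 1.73 rad and linear speed of gauge below 0.03 m/s and contact force between gauge and the fingers above 1 N and contact force between gauge and tile below 0.1 N and contact force between gauge and tank below 0.1 N and contact force between gauge and rest below 0.1 N and contact force between gauge and bottle below 0.1 N and contact force between gauge and bowl below 0.1 N and horizontal distance between bottle_center and tray_floor below 0.035 m and z of bottle_center in the frame of tray_floor below 0.113 m and angle between bottle_center's own z axis and vertical below 0.08 rad and contact force between gauge and jar below 0.1 N and contact force between gauge and applicator below 0.1 N and contact force between gauge and scale below 0.1 N and contact force between gauge and tray below 0.1 N); the arm keeps its last pose, push and grip.
It fails at once if the bottle is tipped over (angle between bottle_center's own z axis and vertical above 0.8 rad).
It fails at once if a bystander is shifted by more than 30 mm (distance of any of bowl, jar, applicator, loose_cap, tint_brush from where it was at the start of the episode above 0.03 m).
It also fails if it takes over 67 s, if anything falls off the work surface, if the arm or the gripper's body presses on something with over 40 N, if the wrist force passes 120 N, or if a joint passes its speed limit or range.

ROBOT

A 6-joint arm with a two-finger parallel gripper is mounted at the origin on the work surface. World frame = base frame: x ahead of the robot, y to its left, z up, the work surface at z = 0. Lengths are in m, angles in rad, forces in N, time in s.
With the tool pointing down it reaches from about 0.35 to 0.775 m from the base axis. Payload 5.5 kg.
Tool frame: the origin (TCP) lies midway between the tips of the shut fingers; the grasp point (between the pads) lies grip_point_offset behind it (grip_point_offset is the distance from the TCP to the grasp point, in m); z points along the fingers, y is the direction in which the jaws open and shut (so a half turn about z gives the same grasp; the last joint's range is limited). The gripper opens to 85 mm and grips with 20 to 120 N. Pads are 22 mm wide; open, the fingers measure 114 mm over their backs; the gripper's body (76 mm by 85 mm) begins 54 mm behind the grasp point. The pads swing forward as they close: fully open they stand 13 mm farther back than shut.
Start: joints at [-1.311, 0.313, 0.046, 1.304, 0, 1.431], TCP at [0.224, -0.53, 0.231] pointing down, gripper open.
Joint ranges: [-2.76, 2.76], [-0.86, 1.69], [-1.03, 1.26], [-2.2, 2.34], [-1.47, 1.5], [-3.14, 3.14]. Speed limits (rad/s): [2.57, 2.57, 3.14, 3.14, 3.14, 3.14].

INTERFACE

Orientations are given as a unit quaternion [w, x, y, z].
In Python, from workcell import * gives the robot as it stands.
- The arm moves only by the tool send_rows, never from a script. Its argument "series" is one flat list of numbers, 7 for each row, row after row: the shift along the tool's x, y, z in cm, then the turn, a rotation vector about the tool's x, y, z in degrees, then the opening, from 0 (shut) to 1 (fully open). A call has 1 to 10 rows; each row is the pose to reach, as a shift and turn from the pose commanded when the call began, along the tool's axes at that moment; what a row does not reach only later rows make up. A row lasts 1/12 s, in which the tool goes at most 41.7 mm and 7.16 degrees, less where a joint would pass 70% of its speed; a pose out of reach is approached as far as the arm can. A call with a gripper value outside its range is refused whole. The fingers move at their own pace and stop on an object; "newtons" is the grip in N (left out, the last holds). Time passes only in rows, so rows that repeat a pose let the fingers close. It gives the time, the measured TCP pose, the force and the opening at its end, in the units of the state.
- get_state(): the state, without advancing time (a new reading comes with each control period).
- read_camera(name): name is "side" or "top" or "wrist"; returns the picture (400x640x3 uint8, blue, green, red); there is no depth.
- camera_info(name): a dict with "K" (3x3 intrinsics, pixels), "xyz" and "attitude" of the camera in the world. Camera axes: x right, y down, z forward; pixel columns grow to the right and rows downward; lengths in m; the calibration is good to about 2 mm. The wrist camera is an equidistant fisheye: a pixel r from the principal point sees the ray r / f radians off the axis. A picture is of the moment at which its call begins: read the wrist's pose just before it. camera_info takes no time and is no camera call; for the wrist camera it gives the pose at the moment of the call.
- hand_in(): hands the job in, once; it reports no verdict.
Trained networks look in the newest picture that a camera, given by its name, has taken for a name from the list of things; names that differ only in an ending like _2 or _b are one class to them, and where a whole thing is asked for, a point or a joint stands for the part that bears it (a point fixed in the world has none). Each returns a list of dicts, best first, with "p" (0 to 1); they miss things now and then, are a little off and sometimes report something else, mostly with a low value. They report only what shows in the picture. A call takes as long as a camera call. They do not tell look-alikes from the thing itself.
- silhouettes(camera, label): "pixels" (400x640 bool, what is visible of it) and "box" ([left, top, width, height] in pixels, round what is visible of it).
The state is a dict: "clock": time; "joint_pos": joint angles; "qvel": joint speeds; "tau": joint torques, N m; "tcp_pos": TCP position; "orientation": TCP orientation; "wrist_force": force on the tool from outside, world axes, zero at the start; "ft_torque": the same for the moment, N m; "finger_gap": finger opening in m.
Only numpy, scipy, OpenCV 4.12 (cv2) and the standard library are available. Lean on these libraries where they do the work, as an engineer would, in place of code of your own. Each camera call takes 0.05 s, during which the arm holds its last target. There are 200 camera calls.

## Working session

There is one attempt and no reset: what is moved stays moved. The work goes in short steps, Python scripts to look and compute and a tool call to move; the robot and the scene stay as the last step left them, time stands still between calls to the robot, and variables do not carry over. Pictures are saved under pics/ and viewed, about 8 in all and at most 12, crops included, and the job is handed in when it is done.

Besides the shell and the picture viewer there is one more tool, called after "Emit:" by a JSON object that holds its "fn" and its "kwargs", one argument or row to a line. send_rows: Moves the arm, as the interface text tells. Its arguments: {"type":"object","properties":{"series":{"type":"array"},"newtons":{"type":"number"}},"required":["series"]}

```bash
ls; mkdir -p pics; python3 - <<'E'
from workcell import *
import cv2,numpy as np
s=get_state();print(s)
print(grip_point_offset if 'grip_point_offset' in globals() else None)
for c in ['side','top']:
    im=read_camera(c);cv2.imwrite(f'pics/{c}0.png',im);print(c,camera_info(c))
    for l in ['tank','guide','gauge_grip','rest','bottle_center','tray_floor','tile_top','bowl','jar','applicator','loose_cap','tint_brush','scale']:
        print(l,[(round(d['p'],2),d['box']) for d in silhouettes(c,l)][:5])
E
```

```text
pics
{'clock': 0.0, 'joint_pos': array([-1.31063052e+00,  3.14002572e-01,  4.50485939e-02,  1.30358363e+00,
       -2.68047999e-06,  1.43119250e+00]), 'qvel': array([ 0.00053563, -0.00033846,  0.00030024,  0.00059505, -0.00015538,
        0.00050144]), 'tau': array([ 4.10254434e-04, -4.80616307e+01,  2.98538822e+01,  1.91680470e-02,
       -2.56310642e-05,  8.41636894e-07]), 'tcp_pos': array([ 0.22365985, -0.52920808,  0.23043608]), 'orientation': array([-8.68979904e-04,  9.80089083e-01,  1.98556368e-01, -5.37891910e-05]), 'wrist_force': array([0.52849375, 0.06917663, 0.60697729]), 'ft_torque': array([ 0.02545023, -0.00585156,  0.05050405]), 'finger_gap': 0.08553216324515604}
0.0187
side {'K': array([[372.8972624,   0.       , 323.7418704],
       [  0.       , 372.8972624, 197.4453731],
       [  0.       ,   0.       ,   1.       ]]), 'xyz': array([0.2577832 , 0.7162084 , 0.59812553]), 'attitude': array([ 0.11093554, -0.18562901,  0.86460416, -0.45353591])}
tank [(0.78, [369.1, 125.2, 68.8, 74.5]), (0.18, [253.3, 194.2, 37.2, 24.8])]
guide [(0.39, [332.2, 236.3, 40.7, 87.1])]
gauge
[... 1071 characters left out ...]
[206.4, 261.7, 94.9, 16.3])]
rest [(0.57, [206.1, 257.3, 82.1, 24.7])]
bottle_center [(0.93, [328.9, 256.1, 27.3, 22.1]), (0.81, [336.8, 298.9, 31.7, 23.7]), (0.67, [292.1, 296.3, 23.9, 30.9])]
tray_floor [(0.73, [342.1, 162.1, 38.3, 43.8]), (0.67, [291.1, 151.6, 33.5, 27.5])]
tile_top [(0.89, [236.1, 167.6, 47.0, 47.0]), (0.89, [240.2, 105.3, 39.9, 41.6])]
bowl [(0.7, [293.1, 150.0, 32.0, 32.5])]
jar [(0.96, [164.0, 210.7, 26.1, 22.4]), (0.26, [330.8, 252.6, 28.2, 29.5])]
applicator [(0.65, [159.8, 259.3, 25.2, 21.1]), (0.25, [374.2, 225.3, 112.0, 71.1])]
loose_cap [(0.65, [329.8, 253.1, 29.3, 27.5])]
tint_brush [(0.93, [179.4, 150.5, 39.2, 59.6])]
scale [(0.86, [392.8, 127.6, 80.3, 77.0])]
```

View pics/top0.png

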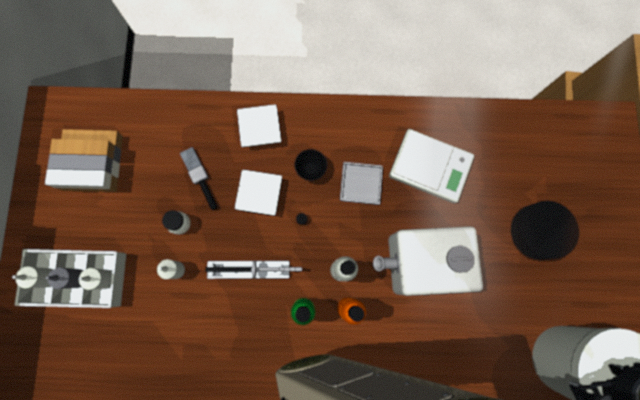

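View pics/side0.png

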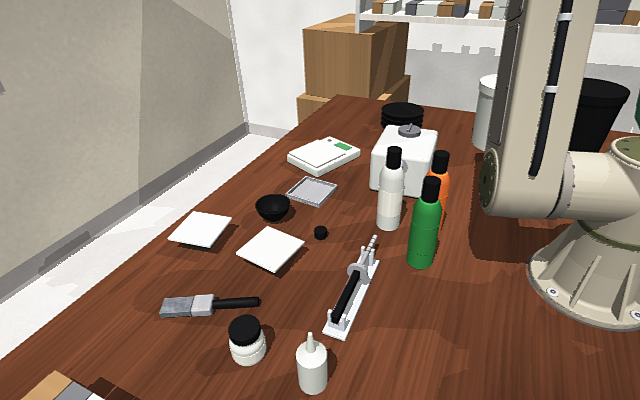

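```bash
cat > h.py <<'E'
from workcell import *
import cv2,numpy as np
from scipy.spatial.transform import Rotation as R
def q2R(q): return R.from_quat(np.r_[q[1:],q[0]]).as_matrix()
def plane(c,uv,z,ci=None):
    ci=ci or camera_info(c); K=ci['K']; uv=np.atleast_2d(uv).astype(float)
    d=np.c_[(uv-K[:2,2])/K[0,0],np.ones(len(uv))]
    if c=='wrist':
        p=(uv-K[:2,2])/K[0,0]; r=np.linalg.norm(p,axis=1,keepdims=True)
        d=np.c_[p/np.maximum(r,1e-9)*np.sin(r),np.cos(r)]
    d=d@q2R(ci['attitude']).T
    return ci['xyz']+d*((z-ci['xyz'][2])/d[:,2])[:,None]
def proj(c,P,ci=None):
    ci=ci or camera_info(c); K=ci['K']
    p=(np.atleast_2d(P)-ci['xyz'])@q2R(ci['attitude'])
    if c=='wrist':
        n=np.linalg.norm(p[:,:2],axis=1); t=np.arctan2(n,p[:,2]); return p[:,:2]/n[:,None]*t[:,None]*K[0,0]+K[:2,2]
    return p[:,:2]/p[:,2:]*K[0,0]+K[:2,2]
def mask(c,l,i=0): return silhouettes(c,l)[i]['pixels'].astype(np.uint8)
def rect(c,m,z):
    "min-area rect of a mask on plane z: centre, size, yaw(deg)"
    ys,xs=np.nonzero(m); P=plane(c,np.c_[xs,ys],z)[:,:2]
    (cx,cy),(w,h),a=cv2.minAreaRect((P*1000).astype(np.float32))
    return np.round([cx,cy,w,h,a],1)
E
python3 - <<'E'
from h import *
im=read_camera('top')
for l,z,i in [('tile_top',.04,0),('tile_top',.04,1),('tray_floor',.014,0),('tank',.13,0),('rest',.008,0),('gauge_grip',.045,0),('guide',.132,0),('scale',.04,0)]:
    print(l,rect('top',mask('top',l,i),z))
# fine: gauge colours; bottle cap
g=cv2.cvtColor(im,cv2.COLOR_BGR2GRAY)
m=mask('top','bottle_center',0); ys,xs=np.nonzero(m); print('bottle box',xs.min(),xs.max(),ys.min(),ys.max())
k=(m>0)&(g<60); ys,xs=np.nonzero(k); print('cap px',xs.mean(),ys.mean(),xs.min(),xs.max(),ys.min(),ys.max(), plane('top',[xs.mean(),ys.mean()],.21))
m=mask('top','gauge_grip'); k=(m>0)&(g<60); print('handle',rect('top',k,.055))
crop=im[160:330,190:400]; cv2.imwrite('pics/c1.png',cv2.resize(crop,None,fx=3.6,fy=3.5,interpolation=cv2.INTER_CUBIC))
read_camera('side')
for i in range(3):
    d=silhouettes('side','bottle_center')[i]; b=d['box']; print(b, plane('side',[b[0]+b[2]/2,b[1]+b[3]-6],0)[0])
E
```

```text
tile_top [641.4 202.2 110.5 110.5  83.1]Traceback (most recent call last):
  File "<stdin>", line 4, in <module>
  File "h.py", line 19, in mask
    def mask(c,l,i=0): return silhouettes(c,l)[i]['pixels'].astype(np.uint8)
                              ~~~~~~~~~~~~~~~~^^^
IndexError: list index out of range
```

```bash
python3 - <<'E'
from h import *
im=read_camera('top')
for l,z in [('tile_top',.04),('tray_floor',.014),('tank',.13),('rest',.008),('gauge_grip',.045),('guide',.132)]:
    for d in silhouettes('top',l)[:2]: print(l,round(d['p'],2),d['box'],rect('top',d['pixels'],z))
g=cv2.cvtColor(im,cv2.COLOR_BGR2GRAY)
def reg(x0,x1,y0,y1,th):
    k=np.zeros(g.shape,bool); k[y0:y1,x0:x1]=g[y0:y1,x0:x1]<th; return k
for d in silhouettes('top','bottle_center')[:3]:
    m=d['pixels']; k=m&(im.max(2)<70); ys,xs=np.nonzero(k); print('bottle',d['box'],'cap',xs.mean(),ys.mean(),len(xs),plane('top',[xs.mean(),ys.mean()],.21)[0])
ds=silhouettes('top','gauge_grip')
if ds:
    k=ds[0]['pixels']&(g<70); print('handle',rect('top',k,.055))
cv2.imwrite('pics/c1.png',cv2.resize(im[160:330,190:400],None,fx=3.6,fy=3.5,interpolation=cv2.INTER_CUBIC))
read_camera('side')
for d in silhouettes('side','bottle_center'):
    b=d['box']; print(b, plane('side',[b[0]+b[2]/2,b[1]+b[3]-6],0)[0])
E
```

```text
tile_top 0.94 [242.7, 104.0, 37.1, 41.5] [831.8 210.4 114.2 109.9   8.9]
tile_top 0.71 [235.0, 170.2, 46.6, 46.1] [641.7 202.9 111.2 111.1  82.3]
tray_floor 0.89 [340.1, 162.6, 40.2, 41.8] [680.1 -80.6 115.2 112.8  84.9]
tank 0.9 [371.1, 228.1, 110.0, 68.0] [ 460.2 -225.9  159.8  259.1    4.2]
rest 0.93 [208.4, 258.8, 76.4, 20.8] [432.9 225.1  42.7 211.4   1.3]
gauge_grip 0.64 [207.2, 262.4, 94.8, 15.9] [434.5 206.5  36.1 244.6   7.3]
guide 0.67 [373.8, 253.3, 24.0, 16.7] [ 453.2 -123.5   58.3   33.8   89.1]
guide 0.23 [205.2, 261.7, 94.5, 15.3] [432.4 195.5 226.1  33.4  86.3]
bottle [331.4, 253.4, 26.2, 28.1] cap 348.0609756097561 266.9939024390244 164 [ 0.43923357 -0.02649943  0.21      ]
bottle [290.9, 298.5, 23.1, 29.6] cap 304.8743455497382 312.24607329842934 382 [0.33907222 0.06758142 0.21      ]
bottle [333.5, 296.6, 32.6, 27.2] cap 355.5416666666667 313.0104166666667 192 [ 0.33983293 -0.0435208   0.21      ]
handle [433.  270.1  10.2 113.9   1.3]
[372.1, 145.9, 34.4, 85.8] [ 0.43243026 -0.02147893  0.        ]
[402.8, 175.4, 39.2, 90.9] [0.3279717 0.0694411 0.       ]
[426.0, 148.9, 24.0, 82.5] [ 0.3200853  -0.07110286  0.        ]
```

View pics/c1.png

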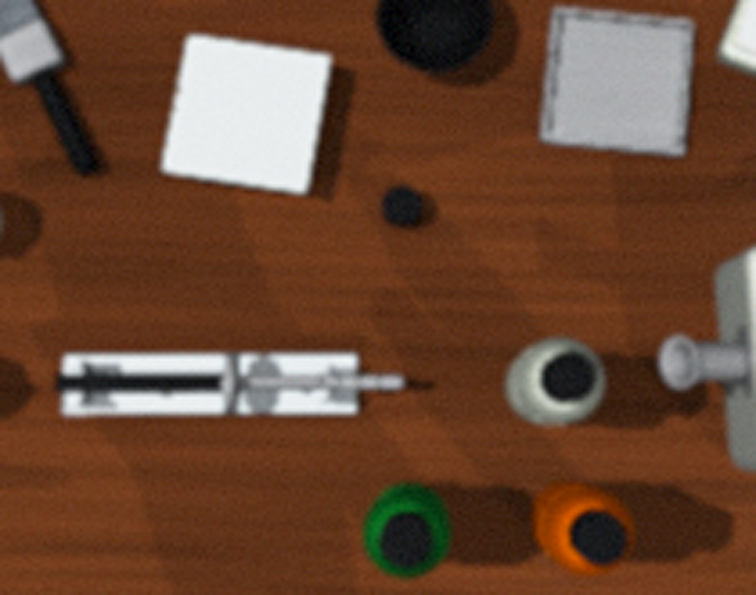

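```bash
cat >> h.py <<'E'
def tool(az,tilt=0):
    "tool down with x at azimuth az deg, then tilted about the horizontal axis (tool y) by tilt deg: tool z leans to tool +x"
    a=np.radians(az); x=np.array([np.cos(a),np.sin(a),0]); z=np.array([0,0,-1.]); y=np.cross(z,x)
    return R.from_rotvec(np.radians(-tilt)*y*-1).as_matrix()@np.c_[x,y,z]
def delta(p,Rt,s=None,p0=None,R0=None):
    s=s or get_state(); p0=s['tcp_pos'] if p0 is None else p0; R0=q2R(s['orientation']) if R0 is None else R0
    print('shift cm',np.round(R0.T@(np.asarray(p)-p0)*100,2),'turn deg',np.round(np.degrees(R.from_matrix(R0.T@Rt).as_rotvec()),2),flush=True)
E
python3 - <<'E'
from h import *
print(tool(90,35).round(2))
delta([.439,-.027,.30],tool(90)); delta([.439,-.027,.176],tool(90))
def cr(u,v): return [190+u/3.6,160+v/3.5]
print('mouth',plane('top',cr(680,362),.132),'tube base',plane('top',cr(745,364),.0947))
print('handle end',plane('top',cr(57,382),.05),'collar',plane('top',cr(233,383),.06),'tip',plane('top',cr(404,382),.048))
E
```

```text
[[ 0.    1.    0.  ]
 [ 0.82 -0.    0.57]
 [ 0.57 -0.   -0.82]]
shift cm [ 39.39 -37.93  -6.87] turn deg [  0.     0.   -67.09]
shift cm [ 39.39 -37.93   5.53] turn deg [  0.     0.   -67.09]
mouth [[ 0.45244879 -0.10864574  0.132     ]] tube base [[ 0.45384837 -0.16032392  0.0947    ]]
handle end [[0.43143522 0.32855209 0.05      ]] collar [[0.43328774 0.20033975 0.06      ]] tip [[0.43714594 0.07800819 0.048     ]]
```

Emit:
{"fn": "send_rows", "kwargs": {
  "series": [39.4, -37.9, -6.9, 0, 0, -67, 1, 39.4, -37.9, -6.9, 0, 0, -67, 1, 39.4, -37.9, -6.9, 0, 0, -67, 1, 39.4, -37.9, -6.9, 0, 0, -67, 1, 39.4, -37.9, -6.9, 0, 0, -67, 1, 39.4, -37.9, -6.9, 0, 0, -67, 1, 39.4, -37.9, -6.9, 0, 0, -67, 1, 39.4, -37.9, -6.9, 0, 0, -67, 1, 39.4, -37.9, -6.9, 0, 0, -67, 1, 39.4, -37.9, -6.9, 0, 0, -67, 1]
}}

```text
clock: 2.93
tcp_pos: [0.387, -0.1479, 0.2841]
orientation: [0.001, 0.706, 0.708, 0.0]
wrist_force: [1.9, -1.3, -0.4]
finger_gap: 0.0858
```

```bash
python3 - <<'E'
from h import *
s=get_state();print(s['clock'],s['tcp_pos'],s['joint_pos'].round(2))
delta([.439,-.027,.30],tool(90))
E
```

```text
2.9333 [ 0.38701433 -0.14786868  0.28409585] [-0.56 -0.01 -0.21  1.37  0.    1.01]
shift cm [12.07  5.24 -1.59] turn deg [0.06 0.04 0.2 ]
```

Emit:
{"fn": "send_rows", "kwargs": {
  "series": [12.1, 5.2, -1.6, 0, 0, 0, 1, 12.1, 5.2, -1.6, 0, 0, 0, 1, 12.1, 5.2, -1.6, 0, 0, 0, 1, 12.1, 5.2, -1.6, 0, 0, 0, 1, 12.1, 5.2, -1.6, 0, 0, 0, 1]
}}

```text
clock: 3.35
tcp_pos: [0.4397, -0.0264, 0.2999]
orientation: [0.0, 0.706, 0.709, 0.0]
wrist_force: [0.3, 0.0, 0.3]
finger_gap: 0.0856
```

```bash
python3 - <<'E'
from h import *
s=get_state();im=read_camera('wrist');ci=camera_info('wrist');print(s['tcp_pos'],ci)
cv2.imwrite('pics/w1.png',im)
d=silhouettes('wrist','bottle_center')
for x in d: print(x['p'],x['box'])
print(proj('wrist',[[.439,-.027,.215],[.4525,-.1086,.132]],ci))
delta([.439,-.027,.176],tool(90))
E
```

```text
[ 0.43971931 -0.02641572  0.29987314] {'K': array([[309.70691629,   0.        , 316.90040686],
       [  0.        , 309.70691629, 199.22924355],
       [  0.        ,   0.        ,   1.        ]]), 'xyz': array([0.43834837, 0.04239805, 0.44192251]), 'attitude': array([ 1.39818877e-01,  9.90176006e-01,  1.36818419e-03, -5.35912570e-04])}
0.94 [178.3, 155.8, 90.1, 91.7]
0.89 [162.4, 57.6, 100.7, 61.2]
0.59 [284.3, 145.6, 59.3, 81.1]
[[317.94671717 204.25935517]
 [329.72496862 252.75598392]]
shift cm [ 0.19  0.03 12.33] turn deg [-0.02  0.03 -0.02]
```

View pics/w1.png

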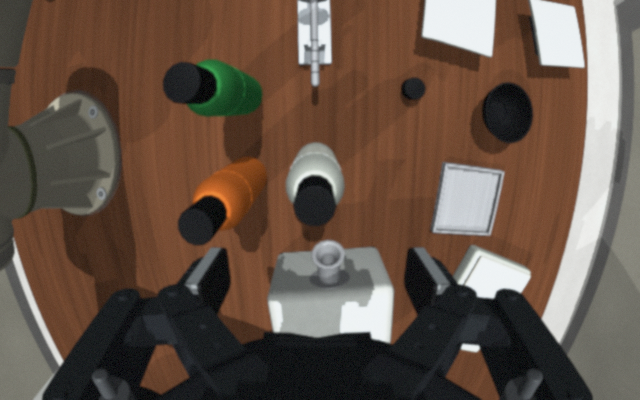

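The wrist view shows the white bottle's cap top at (316,205), against a predicted (318,204), and the guide mouth at (328,253), against (330,253). Candidates for the bottle are white (316,205), green (190,83) and orange (203,220); I take the white one. Descending to grip the cap.

Emit:
{"fn": "send_rows", "kwargs": {
  "series": [0.1, 0, 4, 0, 0, 0, 1, 0.1, 0, 8, 0, 0, 0, 1, 0.1, 0, 12.3, 0, 0, 0, 1, 0.1, 0, 12.3, 0, 0, 0, 1, 0.1, 0, 12.3, 0, 0, 0, 0, 0.1, 0, 12.3, 0, 0, 0, 0, 0.1, 0, 12.3, 0, 0, 0, 0, 0.1, 0, 12.3, 0, 0, 0, 0, 0.1, 0, 12.3, 0, 0, 0, 0, 0.1, 0, 12.3, 0, 0, 0, 0],
  "newtons": 50
}}

```text
clock: 4.28
tcp_pos: [0.4403, -0.0285, 0.1792]
orientation: [0.002, 0.708, 0.707, 0.001]
wrist_force: [-2.5, -0.3, 8.3]
finger_gap: 0.0329
```

Emit:
{"fn": "send_rows", "kwargs": {
  "series": [0, 0, -3, 0, 0, 0, 0, 0, 0, -7, 0, 0, 0, 0, 0, 0, -7, 0, 0, 0, 0, 0, 0, -7, 0, 0, 0, 0]
}}

```text
clock: 4.62
tcp_pos: [0.4411, -0.0283, 0.2495]
orientation: [0.003, 0.708, 0.707, 0.002]
wrist_force: [0.5, 0.8, -3.2]
finger_gap: 0.0329
```

```bash
python3 - <<'E'
from h import *
s=get_state();print(s['tcp_pos'],s['wrist_force'],s['finger_gap'])
delta([.680,-.081,.245],tool(90))
E
```

```text
[ 0.44108993 -0.02831006  0.24953053] [ 0.50923424  0.82696343 -3.23468837] 0.03294343562374717
shift cm [-5.23 23.89  0.62] turn deg [ 0.38  0.1  -0.08]
```

Emit:
{"fn": "send_rows", "kwargs": {
  "series": [-0.7, 3, 0, 0, 0, 0, 0, -1.5, 7, 0, 0, 0, 0, 0, -2.4, 11, 0, 0, 0, 0, 0, -3.3, 15, 0, 0, 0, 0, 0, -4.2, 19, 0, 0, 0, 0, 0, -4.9, 22, 0, 0, 0, 0, 0, -5.2, 23.8, 0, 0, 0, 0, 0, -5.2, 23.8, 0, 0, 0, 0, 0, -5.2, 23.8, 0, 0, 0, 0, 0, -5.2, 23.8, 2, 0, 0, 0, 0]
}}

```text
clock: 5.45
tcp_pos: [0.6778, -0.0804, 0.2291]
orientation: [0.002, 0.708, 0.707, 0.001]
wrist_force: [1.6, 0.1, -2.0]
finger_gap: 0.033
```

```bash
python3 - <<'E'
from h import *
delta([.680,-.081,.185],tool(90))
s=get_state();print(s['tcp_pos'],s['wrist_force'])
read_camera('wrist');ci=camera_info('wrist')
for x in silhouettes('wrist','tray_floor'): print(x['p'],x['box'],rect('wrist',x['pixels'],.014))
im=read_camera('side');cv2.imwrite('pics/s2.png',im[90:250,200:440])
E
```

```text
shift cm [-0.06  0.2   4.41] turn deg [ 0.24  0.07 -0.08]
[ 0.67780687 -0.08038085  0.22910556] [ 1.62229247  0.13001702 -1.95961576]
0.83 [271.8, 124.8, 98.7, 84.4] [674.6 -71.5  94.9 108.2  85.6]
```

Emit:
{"fn": "send_rows", "kwargs": {
  "series": [0, 0.1, 1.5, 0, 0, 0, 0, 0, 0.1, 2.8, 0, 0, 0, 0, 0, 0.1, 3.8, 0, 0, 0, 0, 0, 0.1, 4.2, 0, 0, 0, 0, 0, 0.1, 4.4, 0, 0, 0, 0, 0, 0.1, 4.4, 0, 0, 0, 0]
}}

```text
clock: 6.1
tcp_pos: [0.6776, -0.0802, 0.1836]
orientation: [0.0, 0.708, 0.707, 0.0]
wrist_force: [0.4, -0.5, -2.4]
finger_gap: 0.033
```

Emit:
{"fn": "send_rows", "kwargs": {
  "series": [0, 0, 0.15, 0, 0, 0, 0, 0, 0, 0.3, 0, 0, 0, 0, 0, 0, 0.3, 0, 0, 0, 0]
}}

```text
clock: 6.35
tcp_pos: [0.6783, -0.0805, 0.1834]
orientation: [0.002, 0.708, 0.707, 0.001]
wrist_force: [-4.7, -0.5, 10.7]
finger_gap: 0.0326
```

Contact. Release and rise.

Emit:
{"fn": "send_rows", "kwargs": {
  "series": [0, 0, -0.1, 0, 0, 0, 0.5, 0, 0, -0.1, 0, 0, 0, 1, 0, 0, -0.1, 0, 0, 0, 1, 0, 0, -0.1, 0, 0, 0, 1, 0, 0, -4, 0, 0, 0, 1, 0, 0, -8, 0, 0, 0, 1, 0, 0, -8, 0, 0, 0, 1]
}}

```text
clock: 6.93
tcp_pos: [0.6803, -0.0808, 0.2677]
orientation: [0.005, 0.708, 0.707, 0.003]
wrist_force: [0.0, 0.3, 2.2]
finger_gap: 0.0854
```

```bash
python3 - <<'E'
from h import *
s=get_state();print(s['tcp_pos'],s['finger_gap'])
im=read_camera('side'); crop=im[90:330,200:440]; cv2.imwrite('pics/s3.png',cv2.resize(crop,None,fx=2.5,fy=2.5,interpolation=cv2.INTER_CUBIC))
print('exp cap',proj('side',[[.678,-.08,.215],[.68,-.08,.005]]))
delta([.4326,.2536,.15],tool(90)); delta([.4326,.2536,.026],tool(90))
E
```

```text
[ 0.68034635 -0.08079193  0.26774496] 0.08543988163074051
exp cap [[309.6541407  123.51928996]
 [312.28723123 191.48498495]]
shift cm [ 33.42 -24.92  11.18] turn deg [ 0.53  0.13 -0.09]
shift cm [ 33.45 -25.03  23.58] turn deg [ 0.53  0.13 -0.09]
```

View pics/s3.png

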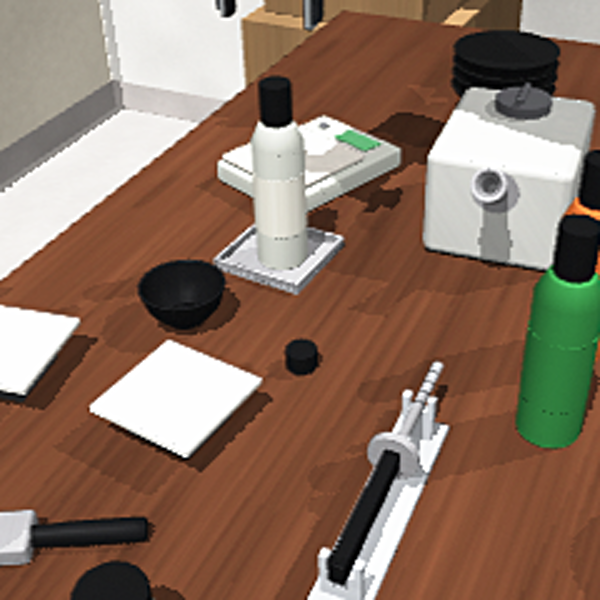

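The side view shows the bottle upright in the middle of the tray, with the base around (282,250) in the crop. The mouth is clear at (490,183).

Emit:
{"fn": "send_rows", "kwargs": {
  "series": [7, -5.2, 0, 0.5, 0, 0, 1, 33.4, -24.9, 11.2, 0.5, 0, 0, 1, 33.4, -24.9, 11.2, 0.5, 0, 0, 1, 33.4, -24.9, 11.2, 0.5, 0, 0, 1, 33.4, -24.9, 11.2, 0.5, 0, 0, 1, 33.4, -24.9, 11.2, 0.5, 0, 0, 1, 33.4, -24.9, 11.2, 0.5, 0, 0, 1, 33.4, -24.9, 11.2, 0.5, 0, 0, 1, 33.4, -24.9, 11.2, 0.5, 0, 0, 1, 33.4, -24.9, 11.2, 0.5, 0, 0, 1]
}}

```text
clock: 7.82
tcp_pos: [0.437, 0.2427, 0.151]
orientation: [-0.003, 0.708, 0.706, -0.003]
wrist_force: [0.9, 0.9, -0.3]
finger_gap: 0.0856
```

Emit:
{"fn": "send_rows", "kwargs": {
  "series": [0, 0, 0, 0, 0, 0, 1, 0, 0, 0, 0, 0, 0, 1]
}}

```text
clock: 7.98
tcp_pos: [0.4363, 0.2428, 0.1508]
orientation: [-0.004, 0.706, 0.708, -0.004]
wrist_force: [1.0, -1.0, 0.1]
finger_gap: 0.0853
```

```bash
python3 - <<'E'
from h import *
s=get_state();print(s['tcp_pos'])
im=read_camera('wrist');ci=camera_info('wrist');cv2.imwrite('pics/w4.png',im)
P=[[.4314,.3286,.055],[.4326,.2536,.055],[.4333,.2,.067],[.437,.078,.05]]
q=proj('wrist',P,ci);print(q.round(1))
for p in q: cv2.drawMarker(im,tuple(int(round(v)) for v in p),(0,0,255),cv2.MARKER_CROSS,8,1)
cv2.imwrite('pics/w4m.png',im)
d=silhouettes('wrist','gauge_grip')
for x in d: print(x['p'],x['box'])
k=d[0]['pixels']&(im.max(2)<70); print('handle',k.sum(),rect('wrist',k,.055))
delta([.4326,.2536,.026],tool(90))
E
```

```text
[0.43633336 0.24284837 0.15082073]
[[310.6  91.3]
 [312.3 187. ]
 [313.  254.6]
 [317.5 349.3]]
0.79 [294.4, 90.5, 50.7, 245.6]
handle 2110 [435.9 226.5  12.7 199.2   1. ]
shift cm [ 1.21 -0.55 12.6 ] turn deg [-0.47  0.02 -0.07]
```

View pics/w4m.png

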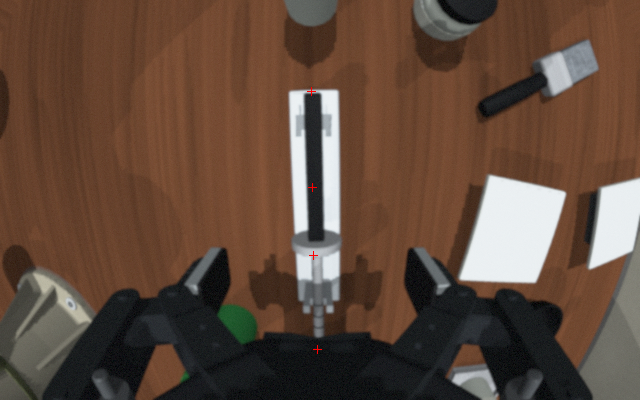

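```bash
python3 - <<'E'
from h import *
ci=camera_info('wrist')
print(plane('wrist',[[313,94],[315.5,239]],.055,ci), plane('wrist',[[318,337]],.047,ci),plane('wrist',[[316,238]],.06,ci))
print(ci['xyz'])
# side/top triangulation of mouth
a=camera_info('side');b=camera_info('top')
A=[];B=[]
for c,i,uv in [('side',a,[396,163.2]),('top',b,[378.9,263.4])]:
    p=plane(c,uv,0.,i)[0]; d=p-i['xyz']; d/=np.linalg.norm(d); M=np.eye(3)-np.outer(d,d); A.append(M);B.append(M@i['xyz'])
print(np.linalg.solve(sum(A),sum(B)))
E
```

```text
[[0.43448856 0.32600378 0.055     ]
 [0.43621498 0.20803286 0.055     ]] [[0.43839029 0.09246185 0.047     ]] [[0.43670203 0.21109811 0.06      ]]
[0.43977129 0.31174428 0.29442712]
[ 0.45198118 -0.10876605  0.13216487]
```

Wrist view: the handle runs from (313,94) to (316,239) and the tip is hidden under the gripper. The two views agree on the grip at (0.435, 0.253), gauge yaw about 1.2°.

```bash
python3 - <<'E'
from h import *
delta([.435,.253,.026],tool(91.2))
E
```

```text
shift cm [ 1.15 -0.31 12.6 ] turn deg [-0.47  0.02 -1.27]
```

Emit:
{"fn": "send_rows", "kwargs": {
  "series": [1.1, -0.2, 4, -0.5, 0, -1.3, 1, 1.1, -0.2, 8, -0.5, 0, -1.3, 1, 1.1, -0.2, 11, -0.5, 0, -1.3, 1, 1.1, -0.2, 12.5, -0.5, 0, -1.3, 1, 1.1, -0.2, 12.5, -0.5, 0, -1.3, 1, 1.1, -0.2, 12.5, -0.5, 0, -1.3, 1]
}}

```text
clock: 8.58
tcp_pos: [0.4364, 0.2514, 0.0268]
orientation: [-0.0, 0.701, 0.714, -0.001]
wrist_force: [0.8, 0.2, -0.1]
finger_gap: 0.0857
```

Emit:
{"fn": "send_rows", "kwargs": {
  "series": [0, 0, 0, 0, 0, 0, 0, 0, 0, 0, 0, 0, 0, 0, 0, 0, 0, 0, 0, 0, 0, 0, 0, 0, 0, 0, 0, 0, 0, 0, 0, 0, 0, 0, 0, 0, 0, 0, 0, 0, 0, 0, 0, 0, 0, 0, 0, 0, 0, 0, 0, 0, 0, 0, 0, 0, 0, 0, 0, 0, 0, 0, 0],
  "newtons": 70
}}

```text
clock: 9.33
tcp_pos: [0.436, 0.2529, 0.0279]
orientation: [0.0, 0.699, 0.715, 0.001]
wrist_force: [-0.6, -0.3, 6.1]
finger_gap: 0.0131
```

Emit:
{"fn": "send_rows", "kwargs": {
  "series": [0, 0, -2, 0, 0, 0, 0, 0, 0, -6, 0, 0, 0, 0, 0, 0, -10, 0, 0, 0, 0, 0, 0, -14, 0, 0, 0, 0, 0, 0, -17, 0, 0, 0, 0, 0, 0, -17, 0, 0, 0, 0, 0, 0, -17, 0, 0, 0, 0]
}}

```text
clock: 9.92
tcp_pos: [0.4367, 0.2532, 0.1987]
orientation: [0.001, 0.7, 0.715, 0.002]
wrist_force: [-0.6, -0.3, -2.0]
finger_gap: 0.0125
```

```bash
python3 - <<'E'
from h import *
s=get_state();print(s['tcp_pos'],s['orientation'],s['wrist_force'],s['joint_pos'].round(2))
im=cv2.imread('pics/top0.png');g=cv2.cvtColor(im,cv2.COLOR_BGR2GRAY)
def lines(im,c,ci,x0,x1,y0,y1,z,L):
    l=cv2.createLineSegmentDetector().detect(im[y0:y1,x0:x1])[0][:,0]
    for a in l:
        a=a+np.array([x0,y0]*2)
        if np.hypot(a[2]-a[0],a[3]-a[1])<L: continue
        P=plane(c,a.reshape(2,2),z,ci); d=P[1]-P[0]; print(a.round(0),P[:,:2].round(3).tolist(),'az',round(np.degrees(np.arctan2(d[1],d[0]))%180,1))
lines(g,'top',None,368,490,222,300,.13,15)
print('wrist')
ci={'K':np.array([[309.707,0,316.9],[0,309.707,199.229],[0,0,1]]),'xyz':np.array([0.43834837,0.04239805,0.44192251]),'attitude':np.array([1.39818877e-01,9.90176006e-01,1.36818419e-03,-5.35912570e-04])}
lines(cv2.cvtColor(cv2.imread('pics/w1.png'),cv2.COLOR_BGR2GRAY),'wrist',ci,262,400,235,335,.13,18)
# gauge in top view, held
im=read_camera('top');d=silhouettes('top','gauge_grip')
for x in d[:2]: print(x['p'],x['box'],rect('top',x['pixels'],s['tcp_pos'][2]+.019))
read_camera('side')
for x in silhouettes('side','gauge_grip')[:2]: print(x['p'],x['box'])
i2=read_camera('side'); cv2.imwrite('pics/s5.png',np.hstack([cv2.resize(i2[100:340,230:430],None,fx=2,fy=2),cv2.resize(im[180:340,190:390],(400,480))]))
for c in('side','top'): print(proj(c,s['tcp_pos']+[0,0,.0187]+np.array([[-.0021*k/1,-k*1.,0] for k in(.175,.047,-.075)])).round(1).tolist())
E
```

```text
[0.43672556 0.2532009  0.19874525] [0.0008203  0.69955281 0.71457794 0.00188706] [-0.63586851 -0.28220584 -2.01211333] [ 0.37  0.19 -0.2   1.18  0.    1.92]
[472. 227. 396. 230.] [[0.547, -0.342], [0.534, -0.152]] az 93.9
[396. 295. 479. 290.] [[0.378, -0.15], [0.394, -0.349]] az 94.6
[482. 288. 475. 229.] [[0.4, -0.358], [0.542, -0.348]] az 3.9
[455. 274. 444. 261.] [[0.432, -0.293], [0.462, -0.269]] az 38.8
[397. 234. 402. 291.] [[0.526, -0.154], [0.387, -0.165]] az 4.6
[391. 274. 393. 291.] [[0.428, -0.137], [0.387, -0.141]] az 5.6
[388. 236. 389. 256.] [[0.519, -0.131], [0.47, -0.135]] az 4.3
wrist
[328. 333. 369. 331.] [[0.452, -0.227], [0.506, -0.226]] az 0.8
[274. 332. 306. 332.] [[0.383, -0.226], [0.425, -0.226]] az 0.2
[390. 333. 393. 286.] [[0.535, -0.232], [0.53, -0.155]] az 94.0
[267. 298. 273. 328.] [[0.378, -0.172], [0.382, -0.221]] az 95.0
[331. 240. 309. 243.] [[0.454, -0.094], [0.43, -0.097]] az 8.2
[346. 249. 331. 238.] [[0.471, -0.106], [0.454, -0.092]] az 141.0
[375. 282. 366. 306.] [[0.507, -0.149], [0.499, -0.185]] az 77.6
[327. 291. 269. 297.] [[0.45, -0.161], [0.381, -0.171]] az 8.4
[341. 306. 339. 331.] [[0.468, -0.183], [0.467, -0.223]] az 88.6
[310. 251. 283. 252.] [[0.431, -0.107], [0.4, -0.109]] az 3.6
[375. 246. 346. 248.] [[0.503, -0.102], [0.471, -0.104]] az 3.3
[391. 284. 376. 248.] [[0.527, -0.153], [0.505, -0.104]] az 114.9
[369. 290. 326. 290.] [[0.501, -0.159], [0.45, -0.16]] az 0.3
0.55 [230.3, 257.9, 67.8, 15.2] [443.5 160.5  39.2 151.6   9.6]
0.16 [294.6, 148.4, 32.6, 32.6] [672.7  61.8  74.6  74.4   1.5]
0.72 [330.8, 173.0, 52.6, 80.4]
[[381.2, 169.4], [358.8, 203.0], [330.4, 245.5]]
[[301.2, 267.1], [243.4, 265.7], [188.3, 264.3]]
```

View pics/s5.png

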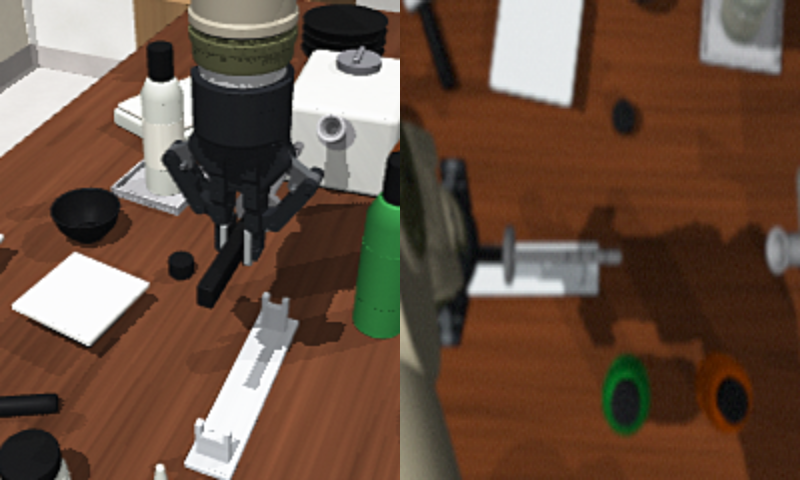

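The side and top views show the gauge held level, with the rod tip at about top px (300,266), against a predicted (301,266). The tank's outward axis is about 94.3°. Moving to the pre-insertion pose.

```bash
cat >> h.py <<'E'
M=np.array([.452,-.108,.132]); AZ=94.3; OFF=.0172
def ins(d,tilt=35,az=AZ,m=M):
    "TCP pose with the collar face d m outside the mouth"
    Rt=tool(az,tilt); return m+(.055+d)*Rt[:,0]+OFF*Rt[:,2],Rt
E
python3 - <<'E'
from h import *
p,Rt=ins(.15);print(p,Rt.round(2));delta(p,Rt)
E
```

```text
[0.43866941 0.06929122 0.23549375] [[-0.06  1.   -0.04]
 [ 0.82  0.07  0.57]
 [ 0.57 -0.   -0.82]]
shift cm [-18.29   0.03  -4.02] turn deg [ 0.73 35.06 -3.06]
```

Emit:
{"fn": "send_rows", "kwargs": {
  "series": [-3, 0, -2.5, 0, 6, 0, 0, -6, 0, -4, 0, 12, -1, 0, -9.5, 0, -4, 0.2, 18, -2, 0, -13, 0, -4, 0.4, 24, -2.5, 0, -16, 0, -4, 0.7, 30, -3, 0, -18.3, 0, -4, 0.7, 35, -3, 0, -18.3, 0, -4, 0.7, 35, -3, 0, -18.3, 0, -4, 0.7, 35, -3, 0, -18.3, 0, -4, 0.7, 35, -3, 0]
}}

```text
clock: 10.92
tcp_pos: [0.4391, 0.0695, 0.2361]
orientation: [-0.22, 0.649, 0.699, 0.205]
wrist_force: [-0.1, 0.7, -0.8]
finger_gap: 0.013
```

```bash
python3 - <<'E'
from h import *
s=get_state();print(s['tcp_pos'],s['joint_pos'].round(2))
p,Rt=ins(.15);delta(p,Rt)
Rc=q2R(s['orientation']); g=s['tcp_pos']-OFF*Rc[:,2]
tip=g-.175*Rc[:,0]; col=g-.055*Rc[:,0]; print('tip',tip)
a=read_camera('side');b=read_camera('top');o=[]
w=read_camera('wrist');ci={c:camera_info(c) for c in('side','top','wrist')}
for c,im in(('side',a),('top',b),('wrist',w)):
    q=proj(c,[tip,col,M],ci[c]).round(1);print(c,q.tolist())
    x,y=(q[0]+q[2])/2; x=int(np.clip(x,40,600));y=int(np.clip(y,40,360)); W=33 if c!='wrist' else 66
    x0,y0=max(x-W,0),max(y-W,0); print(c,x0,y0)
    cr=im[y0:y0+2*W,x0:x0+2*W].copy(); o.append(cv2.resize(cr,(264,264),interpolation=cv2.INTER_CUBIC))
cv2.imwrite('pics/i6.png',np.hstack(o))
E
```

```text
[0.4391478  0.06949161 0.23614253] [-0.4   0.2  -0.24  1.43  0.54  1.02]
shift cm [-0.05 -0.05  0.04] turn deg [ 0.16 -0.02 -0.06]
tip [ 0.45040026 -0.08327917  0.14979838]
side [[394.1, 161.7], [387.3, 154.6], [395.7, 163.4]]
side 361 129
top [[369.5, 263.7], [329.9, 264.6], [378.6, 263.6]]
top 341 230
wrist [[316.8, 453.8], [317.9, 358.4], [316.4, 467.5]]
wrist 250 294
```

View pics/i6.png

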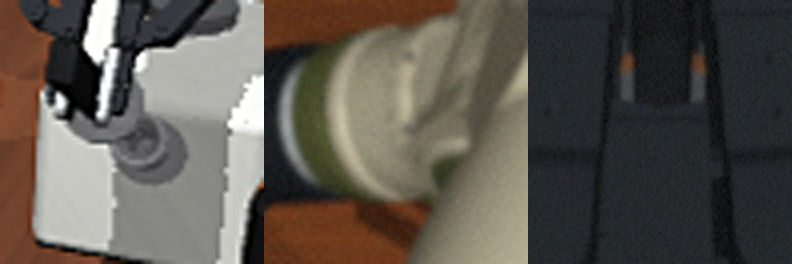

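The side crop shows the collar at (105,115) and the rod running onto the mouth at (142,138), so they're lined up. Inserting.

Emit:
{"fn": "send_rows", "kwargs": {
  "series": [-1.5, 0, 0, 0, 0, 0, 0, -3, 0, 0, 0, 0, 0, 0, -4, 0, 0, 0, 0, 0, 0, -5, 0, 0, 0, 0, 0, 0, -6, 0, 0, 0, 0, 0, 0, -6, 0, 0, 0, 0, 0, 0]
}}

```text
clock: 11.57
tcp_pos: [0.4432, 0.0201, 0.2018]
orientation: [-0.219, 0.649, 0.699, 0.206]
wrist_force: [0.8, -0.1, -0.9]
finger_gap: 0.0128
```

Emit:
{"fn": "send_rows", "kwargs": {
  "series": [-1.2, 0, 0, 0, 0, 0, 0, -2.4, 0, 0, 0, 0, 0, 0, -3.6, 0, 0, 0, 0, 0, 0, -4.8, 0, 0, 0, 0, 0, 0, -6, 0, 0, 0, 0, 0, 0, -7, 0, 0, 0, 0, 0, 0, -7, 0, 0, 0, 0, 0, 0]
}}

```text
clock: 12.15
tcp_pos: [0.4476, -0.0382, 0.161]
orientation: [-0.219, 0.649, 0.698, 0.206]
wrist_force: [0.8, 0.7, -2.2]
finger_gap: 0.0131
```

Emit:
{"fn": "send_rows", "kwargs": {
  "series": [-0.6, 0, 0, 0, 0, 0, 0, -1.2, 0, 0, 0, 0, 0, 0, -1.8, 0, 0, 0, 0, 0, 0, -2.1, 0, 0, 0, 0, 0, 0, -2.1, 0, 0, 0, 0, 0, 0]
}}

```text
clock: 12.57
tcp_pos: [0.449, -0.0541, 0.1502]
orientation: [-0.219, 0.649, 0.699, 0.206]
wrist_force: [0.0, 0.0, -1.8]
finger_gap: 0.0131
```

```bash
python3 - <<'E'
from h import *
s=get_state();Rc=q2R(s['orientation']);print(Rc.T@s['wrist_force'],Rc.T@s['ft_torque']);p,Rt=ins(0);delta(p,Rt)
E
```

```text
[-1.02214551  0.02329119  1.53554892] [ 0.00094516 -0.69443237 -0.00920567]
shift cm [ 0.03 -0.11  0.11] turn deg [ 0.24 -0.01  0.05]
```

Emit:
{"fn": "send_rows", "kwargs": {
  "series": [-0.3, 0, 0, 0, 0, 0, 0, -0.6, 0, 0, 0, 0, 0, 0, -0.6, 0, 0, 0, 0, 0, 0]
}}

```text
clock: 12.82
tcp_pos: [0.4489, -0.0545, 0.15]
orientation: [-0.222, 0.648, 0.698, 0.21]
wrist_force: [0.2, 13.0, 12.5]
finger_gap: 0.0128
```

The collar is stopped on the mouth, with about 18 N along the tube. Hold, then verify.

Emit:
{"fn": "send_rows", "kwargs": {
  "series": [0, 0, 0, 0, 0, 0, 0, 0, 0, 0, 0, 0, 0, 0, -0.1, 0, 0, 0, 0, 0, 0, -0.1, 0, 0, 0, 0, 0, 0]
}}

```text
clock: 13.15
tcp_pos: [0.4489, -0.0545, 0.1499]
orientation: [-0.222, 0.648, 0.698, 0.21]
wrist_force: [0.2, 15.1, 16.0]
finger_gap: 0.0129
```

```bash
python3 - <<'E'
from h import *
s=get_state();Rc=q2R(s['orientation']);print(s['tcp_pos'],Rc.T@s['wrist_force'],Rc.T@s['ft_torque']);p,Rt=ins(0);delta(p,Rt)
im=read_camera('side');cv2.imwrite('pics/s7.png',cv2.resize(im[110:210,350:450],None,fx=5,fy=5,interpolation=cv2.INTER_CUBIC))
E
```

```text
[ 0.44887903 -0.05450502  0.14994597] [21.4931242   1.41608741 -4.24292042] [-0.17860031  3.25709173 -0.0548478 ]
shift cm [ 0.08 -0.09  0.12] turn deg [ 0.31 -0.58  0.09]
```

View pics/s7.png

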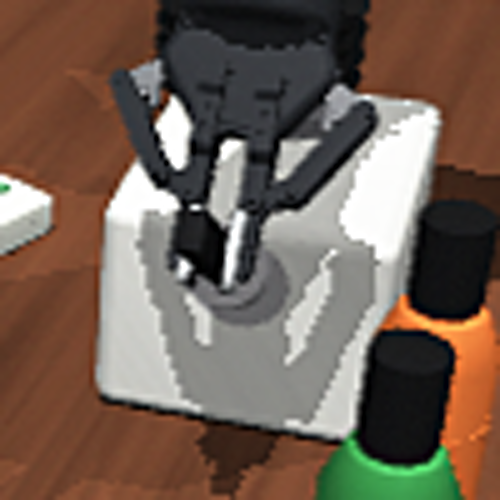

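The side view shows the collar pressed onto the mouth at about (245,285), and the pose matches the seated position within about 1 mm. Drawing it out.

Emit:
{"fn": "send_rows", "kwargs": {
  "series": [1, 0, 0, 0, 0, 0, 0, 3, 0, 0, 0, 0, 0, 0, 5, 0, 0, 0, 0, 0, 0, 7, 0, 0, 0, 0, 0, 0, 9, 0, 0, 0, 0, 0, 0, 11, 0, 0, 0, 0, 0, 0, 13, 0, 0, 0, 0, 0, 0, 15, 0, 0, 0, 0, 0, 0, 16.5, 0, 0, 0, 0, 0, 0, 16.5, 0, 0, 0, 0, 0, 0]
}}

```text
clock: 14.03
tcp_pos: [0.4388, 0.0771, 0.2431]
orientation: [-0.218, 0.647, 0.7, 0.206]
wrist_force: [-0.4, -0.3, -0.7]
finger_gap: 0.0127
```

```bash
python3 - <<'E'
from h import *
s=get_state();Rc=q2R(s['orientation']);g=s['tcp_pos']-OFF*Rc[:,2];tip=g-.175*Rc[:,0]
print(s['tcp_pos'],s['finger_gap'],'tip z in guide',(tip-M)@Rc[:,0])
T=np.array([.6416,.2026,.04])
for az in(90,70,50,110,130):
    Rt=tool(az);gp=T+[0,0,.05]+.175*Rt[:,0];p=gp+OFF*Rt[:,2];print(az,p,np.hypot(*p[:2]));delta(p,Rt)
E
```

```text
[0.43881721 0.07712943 0.24311156] 0.012745837860515195 tip z in guide 0.040771902375107416
90 [0.6416 0.3776 0.0728] 0.7444678099152441
shift cm [13.44 22.39 30.36] turn deg [ -0.94 -34.94   4.37]
70 [0.70145353 0.36704621 0.0728    ] 0.791681733479522
shift cm [12.18 28.28 29.53] turn deg [ -7.05 -34.49  23.74]
50 [0.75408783 0.33665778 0.0728    ] 0.8258249918068452
shift cm [ 9.35 33.3  27.6 ] turn deg [-13.15 -33.31  43.09]
110 [0.58174647 0.36704621 0.0728    ] 0.6878603639945512
shift cm [12.98 16.35 29.99] turn deg [  5.15 -34.67 -15.01]
130 [0.52911217 0.33665778 0.0728    ] 0.6271348705265538
shift cm [10.85 10.87 28.45] turn deg [ 11.23 -33.67 -34.37]
```

```bash
python3 - <<'E'
from h import *
T=np.array([.6416,.2026,.04]);Rt=tool(90)
p=T+[0,0,.065]+.175*Rt[:,0]+OFF*Rt[:,2];print(p);delta([*p[:2],.22],Rt)
for l in('jar','tint_brush'):
    read_camera('top');
    for d in silhouettes('top',l)[:1]: print(l,rect('top',d['pixels'],.03))
E
```

```text
[0.6416 0.3776 0.0878]
shift cm [21.87 22.5  18.3 ] turn deg [ -0.94 -34.94   4.37]
jar [556.1 423.   77.9  54.6  65.1]
tint_brush [675.8 366.7 191.2  44.7  26.1]
```

Emit:
{"fn": "send_rows", "kwargs": {
  "series": [1.5, 1.5, 0, 0, -6, 0.7, 0, 4, 4, 2, 0, -12, 1.4, 0, 21.9, 22.5, 18.3, -0.9, -34.9, 4.4, 0, 21.9, 22.5, 18.3, -0.9, -34.9, 4.4, 0, 21.9, 22.5, 18.3, -0.9, -34.9, 4.4, 0, 21.9, 22.5, 18.3, -0.9, -34.9, 4.4, 0, 21.9, 22.5, 18.3, -0.9, -34.9, 4.4, 0, 21.9, 22.5, 18.3, -0.9, -34.9, 4.4, 0, 21.9, 22.5, 18.3, -0.9, -34.9, 4.4, 0, 21.9, 22.5, 18.3, -0.9, -34.9, 4.4, 0]
}}

```text
clock: 15.07
tcp_pos: [0.6439, 0.3794, 0.212]
orientation: [-0.003, 0.707, 0.707, -0.003]
wrist_force: [-0.7, -0.2, -2.9]
finger_gap: 0.0126
```

Emit:
{"fn": "send_rows", "kwargs": {
  "series": [0, 0, 0, 0, 0, 0, 0, 0, 0, 0, 0, 0, 0, 0, 0, 0, 0, 0, 0, 0, 0]
}}

```text
clock: 15.32
tcp_pos: [0.6423, 0.3741, 0.2169]
orientation: [-0.002, 0.709, 0.706, -0.002]
wrist_force: [-0.3, -0.3, -1.9]
finger_gap: 0.0127
```

```bash
python3 - <<'E'
from h import *
print(get_state()['tcp_pos'],get_state()['joint_pos'].round(2));delta([.6416,.3776,.0878],tool(90))
E
```

```text
[0.6423404  0.37412715 0.21690811] [0.42 0.69 0.61 1.5  0.   1.99]
shift cm [ 0.34  0.   12.91] turn deg [-0.34 -0.02 -0.24]
```

Emit:
{"fn": "send_rows", "kwargs": {
  "series": [0.3, 0, 3.5, -0.3, 0, 0, 0, 0.3, 0, 7, -0.3, 0, 0, 0, 0.3, 0, 10.5, -0.3, 0, 0, 0, 0.3, 0, 12.5, -0.3, 0, 0, 0, 0.3, 0, 12.9, -0.3, 0, 0, 0, 0.3, 0, 12.9, -0.3, 0, 0, 0, 0.3, 0, 12.9, -0.3, 0, 0, 0, 0.3, 0, 12.9, -0.3, 0, 0, 0]
}}

```text
clock: 15.98
tcp_pos: [0.6437, 0.3789, 0.0923]
orientation: [0.001, 0.708, 0.706, 0.003]
wrist_force: [0.1, 0.4, -0.9]
finger_gap: 0.0129
```

```bash
python3 - <<'E'
from h import *
s=get_state();Rc=q2R(s['orientation']);g=s['tcp_pos']-OFF*Rc[:,2];tip=g-.175*Rc[:,0];T=np.array([.6416,.2026,.04])
print(s['clock'],s['tcp_pos'],s['finger_gap'],'tip',tip,tip-T,abs(s['qvel']).max())
a=read_camera('side');b=read_camera('top')
for c in('side','top'): print(c,proj(c,[tip,g-.055*Rc[:,0],T]).round(1).tolist())
cv2.imwrite('pics/f8.png',np.hstack([cv2.resize(a[120:300,180:340],(400,450),interpolation=cv2.INTER_CUBIC),cv2.resize(b[90:250,170:310],(394,450),interpolation=cv2.INTER_CUBIC)]))
for d in silhouettes('top','bottle_center'): print(d['p'],d['box'])
E
```

```text
15.9833 [0.64367224 0.37886023 0.09225992] 0.012901053022017979 tip [0.64294413 0.20380274 0.10884868] [0.00134413 0.00120274 0.06884868] 0.007994190099782122
side [[266.7, 222.2], [232.6, 258.0], [270.9, 246.2]]
top [[255.0, 185.9], [208.0, 184.6], [258.5, 192.1]]
0.8 [350.5, 155.1, 27.9, 38.4]
0.8 [335.6, 297.2, 33.2, 26.8]
0.68 [291.0, 298.8, 25.2, 29.4]
```

View pics/f8.png

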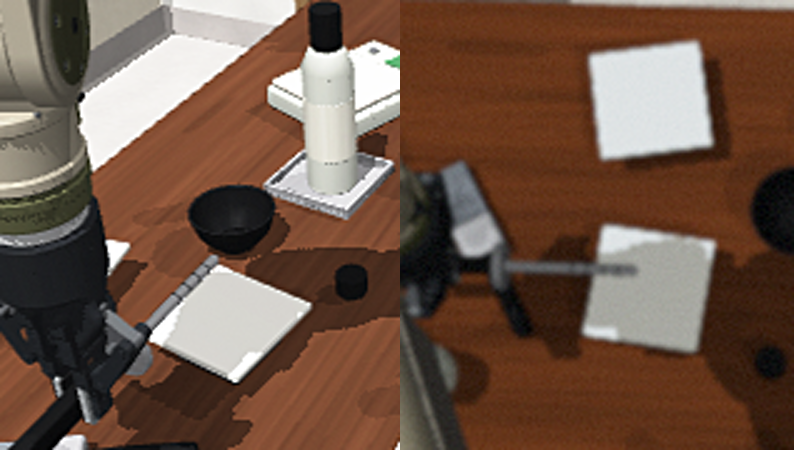

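The tip shows at top px (254,186) and side px (266,223), against predicted (255,186) and (267,222). The bottle is upright on the tray.

Emit:
{"fn": "send_rows", "kwargs": {
  "series": [0, 0, 0, 0, 0, 0, 0, 0, 0, 0, 0, 0, 0, 0, 0, 0, 0, 0, 0, 0, 0]
}}

```text
clock: 16.38
tcp_pos: [0.6421, 0.3789, 0.0891]
orientation: [0.0, 0.708, 0.706, 0.001]
wrist_force: [0.2, 0.3, -1.6]
finger_gap: 0.0127
```

```bash
python3 - <<'E'
from workcell import *
s=get_state();print(s['tcp_pos'],abs(s['qvel']).max(),s['finger_gap']);print(hand_in())
E
```

```text
[0.64210881 0.37890248 0.08908996] 0.005693137138348236 0.01274707097960774
the job is handed in; nothing more can be done
None
```

The job is done and handed in at about 16.4 s. I moved the white bottle to the middle of the tray and pushed the dip gauge down the tube until its collar stopped. I then drew it right out and finished holding it over the tile nearest the base.

**Last checks:**
- **Bottle:** upright on the tray in the side view, and let go.
- **Insertion:** the collar stopped with about 20 N along the tube, within about 1 mm of the computed seated position.
- **Gauge tip:** about 2 mm from the tile's centre and about 65 mm above its top, by the measured pose. Both cameras agreed within about 1 px.
- **Gauge:** level, still and held, with nothing touching it in view.

No check failed. The net missed the second tile once, and the wrist camera's partly hidden views of the tray and the gauge tip didn't match the other cameras. I didn't use those wrist readings. The hand-in reports no verdict.

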